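# Tilt the folded bench lamp to 60 degrees

## Robot

A 7-joint arm with a two-finger parallel gripper is mounted at the origin on the work surface. World frame = base frame: x ahead of the robot, y to its left, z up, the work surface at z = 0. Lengths are in m, angles in rad, forces in N, time in s.
With the tool pointing down it reaches from about 0.4 to 0.85 m from the base axis. Payload 10.4 kg.
Tool frame: the origin (TCP) lies on the centre line of the jaws, within the pads' length; the fingertips stand 22 mm ahead of it and the grasp point (between the pads) lies 3 mm ahead of it; z points along the fingers, y is the line along which they close (so a half turn about z gives the same grasp; the last joint's range is limited). The gripper opens to 87 mm and grips with 3 to 60 N. Pads are 19 mm wide; open, the fingers measure 117 mm over their backs; the gripper's body (75 mm by 190 mm) begins 51 mm behind the grasp point.
Start: joints at [-1.365, 0.332, -0.065, 1.46, 0.022, 1.35, -0.088], TCP at [0.142, 0.609, 0.245] pointing down, gripper open.
Joint ranges: [-2.6, 2.6], [-0.5, 2.12], [-1.47, 1.34], [0.16, 2.42], [-1.27, 4.41], [0.06, 2.06], [-2.6, 2.6]. Speed limits (rad/s): [2.22, 2.22, 2.79, 2.79, 3.14, 3.14, 3.14].

## Interface

Orientations are given as a unit quaternion [x, y, z, w].
In Python, from bench import r, vision gives the robot as it stands (r), with the cameras (vision).
- The arm moves only by the tool jog_arm, called as a command line: name --pt "numbers of a row" for each row, then --argument value for the rest. Schema: {"type":"object","properties":{"segments":{"type":"array","items":{"type":"array","items":{"type":"number"},"minItems":5,"maxItems":5},"minItems":1,"maxItems":12},"squeeze":{"type":"number"},"only":{"type":"string"},"quiet":{"type":"boolean"},"lines":{"type":"string"}},"required":["segments"],"additionalProperties":false}. segments is a list of rows, 1 to 12 of them, each of 5 numbers: dx, dy, dz in parts of the range, where 1.0 means 75 cm, then a turn about the tool's z in a scale on which 1.0 is pi rad, then the finger opening in m; each row is the pose to reach, as a shift and turn from the pose commanded when the call began, along the tool's axes at that moment; what a row does not reach only later rows make up. A row lasts 1/10 s, in which the tool goes at most 0.05 m and 0.15 rad, less where a joint would pass 70% of its speed; a pose out of reach is approached as far as the arm can. The fingers move at their own pace and stop on an object; squeeze is the grip in N (left out, the last holds). Time passes only in rows, so rows that do not move let the fingers close. The tool returns the time, the measured TCP pose, the force, the opening and the grip force at its end. only (a regular expression) keeps the lines of the reply that match it, lines (a string "A,B") keeps lines A to B, and quiet returns only ok. No shift or turn number may pass 1 either way. Input that does not fit is refused with a message, and nothing moves.
- r.read_state(): the state, without advancing time (a new reading comes with each control period).
- vision.camera(name): name is "scene" or "top" or "wrist"; returns a dict with "img" (420x560x3 uint8, red, green, blue), "fx", "fy", "cx", "cy" (pixels), "k1" (the pictures are not rectified: a ray, as slopes to the right and down, at radius r is drawn at 1 + k1 r^2 times it, then the intrinsics apply), "pose" (4x4, takes a point from camera to world coordinates). Camera axes: x right, y down, z forward; pixel columns grow to the right and rows downward; lengths in m; the calibration is good to about 2 mm. A picture is of the moment at which its call begins. There is no depth.
- r.close_job(): hands the job in; it is judged then, once.
The state is a dict: "time": time; "joint_positions": joint angles; "joint_vel": joint speeds; "joint_torque": joint torques, N m; "ee_pos": TCP position; "eef_rot": TCP orientation; "ft_force": force on the tool from outside, world axes, zero at the start; "torque": the same for the moment, N m; "width": finger opening in m; "grip_force": force on a finger pad.
Only numpy, scipy, OpenCV 4.12 (cv2) and the standard library are available. Lean on these libraries where they do the work, as an engineer would, in place of code of your own. Each camera call takes 0.05 s, during which the arm holds its last target. There are 200 camera calls.

## Task

Two folding lamps stand on the garage bench, one with a rectangular head and one with a round head. Swing the rectangular lamp's head up about its hinge until it stands at 60 degrees to the bench top (flat over its base is 0, upright is 90), let go and make sure that it stays there. Leave the round lamp as it is.

Things in the scene. Friction and masses are not known exactly. Their poses are not given: they have to be found in the camera images.
- panel_lamp (a joint): Tilt of the rectangular lamp's head, rad: 0 = flat over its base, pi/2 = upright, end stop at 2.0; it starts between 0 and 0.6. A stiff friction hinge holds the head wherever it is left; about 7 to 9 N at the bail raises it, 3 to 6 N lowers it. The head is a black slab 120 x 170 x 20 mm with aluminium fins on its back, lit face below, 0.4 to 0.7 kg.
- panel_lamp_grip (a point): Middle of the rectangular lamp's steel bail (carrying handle) at the head's free edge: a round bar 12 mm thick, 88 mm clear between its side bars, 42 mm clear of the head, parallel to the hinge and 188 mm from it. Level with the hinge when flat; it swings up and towards the hinge. Axes: y along the bar, x from bail to hinge, z out of the finned back. It can turn in the fingers.
- panel_lamp_hinge (a point): Middle of the rectangular lamp's hinge axis, 50 mm above the bench, at the edge of its base away from the robot. The base is a dark steel plate 160 x 170 x 18 mm that cannot move. Axes: y along the hinge, x level, from the bail's side to the hinge and beyond, z up. The lamp is turned up to 0.35 rad either way from the robot's x.
- round_lamp_grip (a point): Middle of the same bail on the other lamp, which has a round black head 136 mm across on the same kind of base and hinge, to the left or right of the rectangular one (they change places, bases 0.28 to 0.55 m apart). It is to stay as it is, tilted between 0 and 0.6 rad.

How it is judged:
By the outcome, as a careful person would: the job done as asked, in the order asked, and still so for the second after the job is handed in, with the robot touching nothing.
It also fails if it takes over 32 s, if anything falls off the work surface, if the arm or the gripper's body presses on something with over 40 N, if the wrist force passes 120 N, or if a joint passes its speed limit or range.

## Working session

There is one attempt and no reset: what is moved stays moved. The work goes in short steps, Python scripts to look and compute and a tool call to move; the robot and the scene stay as the last step left them, time stands still between calls to the robot, and variables do not carry over. Pictures are saved under pics/ and viewed, at most 10 in all, crops included, and the job is handed in when it is done.

```bash
ls; mkdir -p pics
```

Run:
```python
from bench import r, vision
import cv2,numpy as np
s=r.read_state();print(s)
for n in("scene","top"):
    c=vision.camera(n);cv2.imwrite(f"pics/{n}0.png",c["img"][:,:,::-1]);print(n,{k:v for k,v in c.items() if k!="img"})
```

```text
bench.py
pics
{'time': 0.0, 'joint_positions': array([-1.36461748,  0.33288101, -0.06468016,  1.46092816,  0.02160003,
        1.34991094, -0.08850534]), 'joint_vel': array([ 2.57924173e-04, -1.64979863e-03,  1.58941945e-04, -9.36790132e-04,
        1.09502077e-03,  9.77644650e-05,  5.12803518e-04]), 'joint_torque': array([-7.19592254e-05, -6.23272991e+01,  2.42197764e-02, -3.89884257e+01,
       -6.14854437e-02,  4.01653675e-02,  1.59179040e-04]), 'ee_pos': array([0.14167825, 0.60836586, 0.24375445]), 'eef_rot': array([ 1.14141773e-01,  9.93464213e-01, -7.14617407e-04, -4.54294731e-05]), 'ft_force': array([-0.57192124,  0.04068864,  0.09966747]), 'torque': array([0.06154775, 0.00717504, 0.01823104]), 'grip_force': 0.0, 'width': 0.08711458466738732}
scene {'fx': 435.6859618249468, 'fy': 435.6859618249468, 'cx': 284.89411975927914, 'cy': 203.55808494037854, 'k1': -0.09979384348336341, 'pose': array([[ 0.64026545,  0.66229245, -0.38913863,  0.94360667],
       [ 0.76813492, -0.55556044,  0.31831013, -0.32710912],
       [-0.00537563, -0.50271395, -0.86443611,  0.92056119],
       [ 0.        ,  0.        ,  0.        ,  1.        ]])}
top {'fx': 461.07599894214167, 'fy': 461.07599894214167, 'cx': 271.90753305539647, 'cy': 209.8470346708963, 'k1': -0.06923156737387005, 'pose': array([[-1.81408003e-02, -9.93704923e-01,  1.10550611e-01,
         4.53725417e-01],
       [-9.99835442e-01,  1.80260042e-02, -2.03785371e-03,
        -2.35521617e-02],
       [ 3.22394833e-05, -1.10569387e-01, -9.93868407e-01,
         9.38157514e-01],
       [ 0.00000000e+00,  0.00000000e+00,  0.00000000e+00,
         1.00000000e+00]])}
```

View pics/scene0.png

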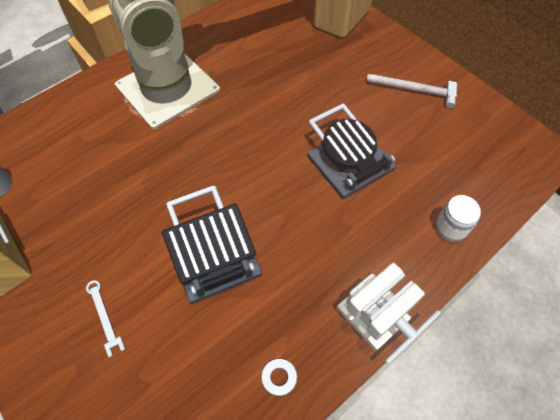

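View pics/top0.png

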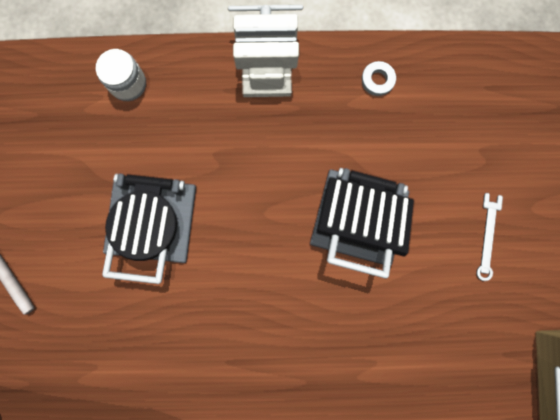

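The scene view shows the rectangular lamp at about (210,245), with its bail at (170-214, 190-204). In the top view it is at about (365,215), with the bail at (331-388, 262-273) and the hinge ends near (343,173) and (404,189). The round lamp is on the left. I'll enlarge both crops.

Run:
```python
import cv2,numpy as np
a=cv2.imread("pics/top0.png")[155:295,300:430];b=cv2.imread("pics/scene0.png")[170:310,145:275]
f=lambda i:cv2.resize(i,(390,420),interpolation=cv2.INTER_CUBIC)
cv2.imwrite("pics/crop.png",np.hstack([f(a),f(b)]))
```

```text
(no output)
```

View pics/crop.png

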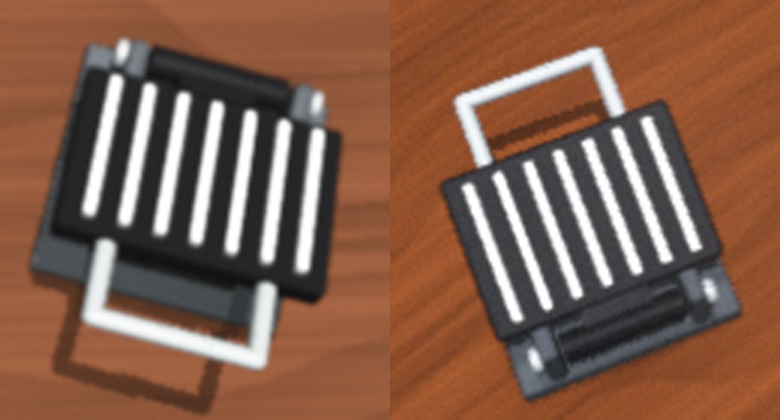

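The left panel (top view) puts the bail corners at (330.7,260.7) and (387.3,275), and the hinge knobs at (340.7,172.3) and (405.3,189.7). The right panel (scene view) puts the bail corners at (170,203.3) and (214.3,187.7), and the knobs at (193.3,289.3) and (251.3,266.7).

Create h.py:
```python
import numpy as np
from scipy.optimize import least_squares
def proj(c,P):
    T=c["pose"];q=(np.atleast_2d(P)-T[:3,3])@T[:3,:3];s=q[:,:2]/q[:,2:]
    s=s*(1+c["k1"]*(s**2).sum(1,keepdims=True))
    return s*[c["fx"],c["fy"]]+[c["cx"],c["cy"]]
def model(p,w):
    x,y,psi,t=p;e=np.array([np.cos(psi),np.sin(psi),0]);l=np.array([-np.sin(psi),np.cos(psi),0])
    h=np.array([x,y,.05]);b=h-.188*np.cos(t)*e+[0,0,.188*np.sin(t)]
    return np.array([b+.047*l,b-.047*l,h+w*l,h-w*l]),b
```

Run:
```python
from h import *
from bench import r, vision
ct=vision.camera("top");cs=vision.camera("scene")
ut=np.array([[330.7,260.7],[387.3,275],[340.7,172.3],[405.3,189.7]])
us=np.array([[170,203.3],[214.3,187.7],[193.3,289.3],[251.3,266.7]])
for i in range(4):
    f=lambda X:np.r_[proj(ct,X)[0]-ut[i],proj(cs,X)[0]-us[i]]
    s=least_squares(f,[.6,-.1,.05]);print(s.x.round(4),s.fun.round(1))
g=lambda p:np.r_[(proj(ct,model(p[:4],p[4])[0])-ut).ravel(),(proj(cs,model(p[:4],p[4])[0])-us).ravel()]
s=least_squares(g,[.6,-.2,0,.3,.06]);print(s.x.round(4),s.fun.round(1),model(s.x[:4],.06)[1].round(4))
```

```text
[ 0.4321 -0.1672  0.0769] [18.7 10.6 26.2 -1.3]
[ 0.4461 -0.1827  0.1663] [-20.  -11.2 -28.4   1. ]
[ 0.6036 -0.2242 -0.0113] [25.9 14.8 31.9 -2.7]
[ 0.6077 -0.2248  0.1031] [-25.9 -14.7 -32.3   2.5]
[ 0.6068 -0.2243 -0.2779  0.3102  0.0045] [  0.6   2.7  -5.3   1.8  30.    7.6 -30.2  -8.6  41.6 -13.  -43.5  17.7
  31.1 -12.  -30.8  12.2] [ 0.4346 -0.1752  0.1074]
```

The scene camera looks from the far side, so left and right swap between the views.

Run:
```python
from h import *
from bench import r, vision
ct=vision.camera("top");cs=vision.camera("scene")
ut=np.array([[330.7,260.7],[387.3,275],[340.7,172.3],[405.3,189.7]])
us=np.array([[214.3,187.7],[170,203.3],[251.3,266.7],[193.3,289.3]])
for i in range(4):
    f=lambda X:np.r_[proj(ct,X)[0]-ut[i],proj(cs,X)[0]-us[i]]
    s=least_squares(f,[.6,-.1,.05]);print(s.x.round(4),s.fun.round(1))
g=lambda p:np.r_[(proj(ct,model(p[:4],p[4])[0])-ut).ravel(),(proj(cs,model(p[:4],p[4])[0])-us).ravel()]
s=least_squares(g,[.6,-.2,0,.3,.06]);print(s.x.round(4),s.fun.round(1));print(model(s.x[:4],.06)[1].round(4))
p=s.x.copy()
from scipy.spatial.transform import Rotation as R
st=r.read_state();M=R.from_quat(st["eef_rot"]).as_matrix();print(st["ee_pos"],M.round(3),st["time"])
```

```text
[ 0.4531 -0.1263  0.1209] [-0.6 -0.3 -0.8  0.1]
[ 0.4264 -0.2239  0.126 ] [-1.  -0.6 -1.4  0. ]
[ 0.6246 -0.1615  0.0481] [-0.1 -0.1 -0.2  0. ]
[ 0.5877 -0.2868  0.0504] [-0.3 -0.1 -0.3  0. ]
[ 0.6058 -0.224  -0.2856  0.4078  0.0654] [ 1.9 -0.6 -3.1 -0.9 -0.1 -0.1 -0.4  0.  -2.5  0.3  0.3 -0.3 -0.3 -0.5
 -0.3 -0.1]
[ 0.4403 -0.1754  0.1246]
[0.1417322  0.60861662 0.24430837] [[-0.974  0.227 -0.   ]
 [ 0.227  0.974 -0.   ]
 [-0.    -0.    -1.   ]] 0.3
```

Run:
```python
from bench import r, vision
import numpy as np
from scipy.spatial.transform import Rotation as R
st=r.read_state();M=R.from_quat(st["eef_rot"]).as_matrix();p=st["ee_pos"]
for w in([.42,.45,.29],[.5,.2,.29],[.44,-.175,.24]):print((M.T@(np.array(w)-p)).round(3))
e=-.286;print("turn",np.arctan2(M[1,1],M[0,1])-e)
```

```text
[-0.307 -0.091 -0.046]
[-0.442 -0.317 -0.046]
[-0.468 -0.696  0.005]
turn 1.6279742471340573
```

The rows are not in the units I measure in: shifts go in shares of 75 cm and turns go in shares of pi rad. I convert before sending: -0.442 m is -0.5893, -0.317 m is -0.4227, 1.1 rad is 0.3501.

jog_arm --pt "-0.0667 -0.0133 -0.0613 0.0318 0.04" --pt "-0.4093 -0.1213 -0.0613 0.0637 0.04" --pt "-0.4093 -0.1213 -0.0613 0.0955 0.04" --pt "-0.4093 -0.1213 -0.0613 0.1273 0.04" --pt "-0.4093 -0.1213 -0.0613 0.1592 0.04" --pt "-0.4093 -0.1213 -0.0613 0.191 0.04" --pt "-0.4093 -0.1213 -0.0613 0.191 0.04" --pt "-0.5893 -0.4227 -0.0613 0.2228 0.04" --pt "-0.5893 -0.4227 -0.0613 0.2546 0.04" --pt "-0.5893 -0.4227 -0.0613 0.2865 0.04" --pt "-0.5893 -0.4227 -0.0613 0.3183 0.04" --pt "-0.5893 -0.4227 -0.0613 0.3501 0.04" --squeeze 30

```text
time: 1.5
ee_pos: [0.4965, 0.2104, 0.2907]
eef_rot: [0.618, 0.786, 0.0, -0.0]
ft_force: [0.6, 0.6, 0.6]
width: 0.0402
grip_force: 0.0
```

Run:
```python
from bench import r, vision
import numpy as np
from scipy.spatial.transform import Rotation as R
st=r.read_state();M=R.from_quat(st["eef_rot"]).as_matrix();p=st["ee_pos"]
print(st["joint_positions"].round(2))
for w in([.47,.05,.27],[.44,-.175,.24]):print((M.T@(np.array(w)-p)).round(3))
e=-.286;print("turn",np.arctan2(M[1,1],M[0,1])-e)
```

```text
[-0.83  0.11  0.37  1.64 -0.04  1.4  -0.21]
[-0.15  -0.064  0.021]
[-0.361 -0.146  0.05 ]
turn 0.5239498787715278
```

Converted, -0.36 m is -0.48, -0.14 m is -0.1867, 0.524 rad is 0.1668.

jog_arm --pt "-0.48 -0.1867 0 0.0318 0.04" --pt "-0.48 -0.1867 0 0.0637 0.04" --pt "-0.48 -0.1867 0 0.0955 0.04" --pt "-0.48 -0.1867 0 0.1273 0.04" --pt "-0.48 -0.1867 0 0.1592 0.04" --pt "-0.48 -0.1867 0 0.1668 0.04" --pt "-0.48 -0.1867 0 0.1668 0.04" --pt "-0.48 -0.1867 0 0.1668 0.04" --pt "-0.48 -0.1867 0.04 0.1668 0.04" --pt "-0.48 -0.1867 0.0667 0.1668 0.04" --pt "-0.48 -0.1867 0.0667 0.1668 0.04"

```text
time: 2.6
ee_pos: [0.4453, -0.1705, 0.2385]
eef_rot: [0.8, 0.601, -0.001, -0.001]
ft_force: [0.3, -0.3, 0.8]
width: 0.0399
grip_force: 0.0
```

Run:
```python
from bench import r, vision
import numpy as np,cv2
from scipy.spatial.transform import Rotation as R
from h import *
st=r.read_state();M=R.from_quat(st["eef_rot"]).as_matrix();p=st["ee_pos"]
print(st["joint_positions"].round(2))
for w in([.440,-.175,.127],):print((M.T@(np.array(w)-p)).round(4))
e=-.286;print("turn",np.arctan2(M[1,1],M[0,1])-e)
c=vision.camera("wrist");cv2.imwrite("pics/w1.png",c["img"][:,:,::-1])
print(c["pose"][:3,3],proj(c,model([.606,-.224,-.286,.405],.0654)[0]).round(0),proj(c,p+M[:,2]*.003+np.outer([-.02,.02],M[:,1])).round(0))
```

```text
[-0.49 -0.03  0.76  1.88  0.02  1.29 -0.02]
[-0.0057 -0.0034  0.1115]
turn 0.003558041588222649
[ 0.46746867 -0.09477581  0.37827713] [[276. 169.]
 [276. 269.]
 [436. 143.]
 [420. 254.]] [[242. 277.]
 [317. 277.]]
```

View pics/w1.png

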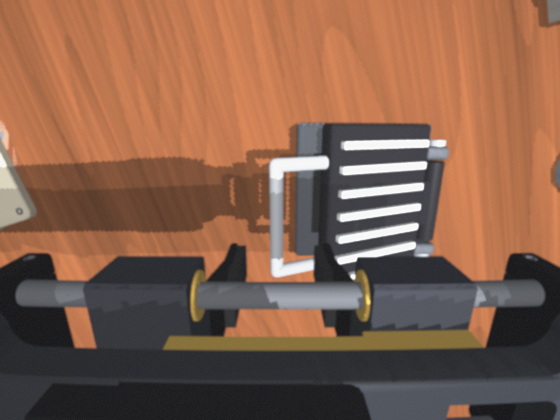

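The wrist view shows the bar at column 276, rows 168-270, between the fingers (about 240 and 320). That matches the model, so I'll descend and close.

Converted, 0.111 m is 0.148, -0.006 m is -0.008.

jog_arm --pt "-0.008 -0.004 0.0533 0 0.04" --pt "-0.008 -0.004 0.1067 0 0.04" --pt "-0.008 -0.004 0.1333 0 0.04" --pt "-0.008 -0.004 0.148 0 0.04" --pt "-0.008 -0.004 0.148 0 0.04" --pt "-0.008 -0.004 0.148 0 0.0" --pt "-0.008 -0.004 0.148 0 0.0" --pt "-0.008 -0.004 0.148 0 0.0" --pt "-0.008 -0.004 0.148 0 0.0" --pt "-0.008 -0.004 0.148 0 0.0" --squeeze 30

```text
time: 3.65
ee_pos: [0.44, -0.1749, 0.1292]
eef_rot: [0.8, 0.601, -0.001, -0.002]
ft_force: [-12.1, 4.4, 9.0]
width: 0.011
grip_force: 30.0
```

Run:
```python
from bench import r, vision
import numpy as np
from scipy.spatial.transform import Rotation as R
st=r.read_state();M=R.from_quat(st["eef_rot"]).as_matrix();p=st["ee_pos"]
g=p+.003*M[:,2];h=np.array([.606,-.224,.05]);e=np.array([np.cos(.286),-np.sin(.286),0])
print(g,"d",(h-g)@e,g[2]-.05,np.hypot((h-g)@e,g[2]-.05),np.arctan2(g[2]-.05,(h-g)@e),st["ft_force"],M[:,1])
```

```text
[ 0.43996509 -0.1748942   0.12621758] d 0.17314415685695514 0.07621758272461811 0.18917721577951688 0.4146721238826685 [-12.09190897   4.42913084   9.03637938] [ 0.96043769 -0.27844424 -0.00531463]
```

Converted, -0.0833 m is -0.1111, -0.078 m is -0.104.

jog_arm --pt "0 0.0064 -0.0136 0 0" --pt "0 0.0136 -0.0268 0 0" --pt "0 0.0216 -0.0396 0 0" --pt "0 0.0303 -0.0519 0 0" --pt "0 0.0397 -0.0635 0 0" --pt "0 0.0499 -0.0747 0 0" --pt "0 0.0607 -0.0851 0 0" --pt "0 0.0721 -0.0949 0 0" --pt "0 0.084 -0.104 0 0" --pt "0 0.0944 -0.1111 0 0" --pt "0 0.0944 -0.1111 0 0" --pt "0 0.0944 -0.1111 0 0" --squeeze 30

```text
time: 4.85
ee_pos: [0.5073, -0.1947, 0.215]
eef_rot: [0.8, 0.6, -0.001, -0.004]
ft_force: [-28.2, 11.1, 39.8]
width: 0.011
grip_force: 30.0
```

Create m.py:
```python
from bench import r, vision
import numpy as np
from scipy.spatial.transform import Rotation as R
st=r.read_state();M=R.from_quat(st["eef_rot"]).as_matrix();p=st["ee_pos"]
g=p+.003*M[:,2];h=np.array([.606,-.224,.05]);e=np.array([np.cos(.286),-np.sin(.286),0])
print(g,"d",(h-g)@e,g[2]-.05,np.hypot((h-g)@e,g[2]-.05),np.arctan2(g[2]-.05,(h-g)@e),st["ft_force"],M[:,1])
```

```bash
python3 m.py
```

Run:
```python
from bench import r, vision
import cv2
for n in("scene","top"):
    cv2.imwrite(f"pics/{n}1.png",vision.camera(n)["img"][:,:,::-1])
```

```text
[ 0.50723977 -0.19467323  0.21202417] d 0.10302216866760872 0.16202416678650144 0.1920036402254844 1.0044367283302749 [-28.24049477  11.1379595   39.77909359] [ 0.96030316 -0.27886669 -0.00715551]
```

View pics/scene1.png

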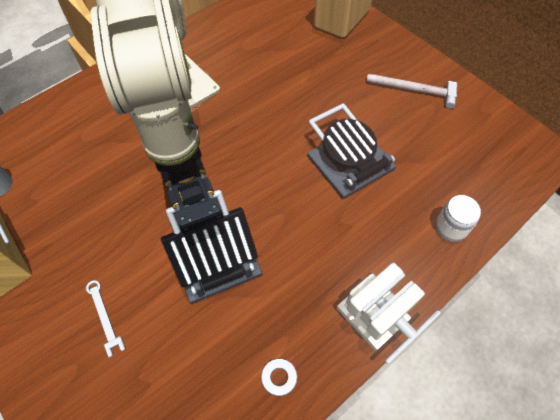

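The head is rising in the grip, and nothing else has moved. A radial push of about 50 N on the tool means my arc runs about 5 mm inside the true circle. I'll correct outward and add the remaining angle.

Converted, -0.0105 m is -0.014, -0.0073 m is -0.0097.

jog_arm --pt "0 -0.0036 -0.0056 0 0" --pt "0 0.0027 -0.0097 0 0" --pt "0 0.0097 -0.014 0 0" --pt "0 0.0097 -0.014 0 0" --pt "0 0.0097 -0.014 0 0" --squeeze 30

```text
time: 5.45
ee_pos: [0.517, -0.1973, 0.2226]
eef_rot: [0.799, 0.601, -0.001, -0.0]
ft_force: [3.2, -2.3, -20.0]
width: 0.0111
grip_force: 30.0
```

```bash
python3 m.py
```

Run:
```python
from bench import r, vision
import cv2,numpy as np
a=vision.camera("scene")["img"][170:310,145:275,::-1];b=vision.camera("top")["img"][155:295,300:430,::-1]
f=lambda i:cv2.resize(i,(390,420),interpolation=cv2.INTER_CUBIC)
cv2.imwrite("pics/crop2.png",np.hstack([f(b),f(a)]))
```

```text
[ 0.51694842 -0.19734632  0.21958366] d 0.09295375815219682 0.1695836553099822 0.19338825533861137 1.0693905432836242 [  3.23710177  -2.31045882 -20.00309216] [ 0.96046602 -0.2783953  -0.00103843]
```

View pics/crop2.png

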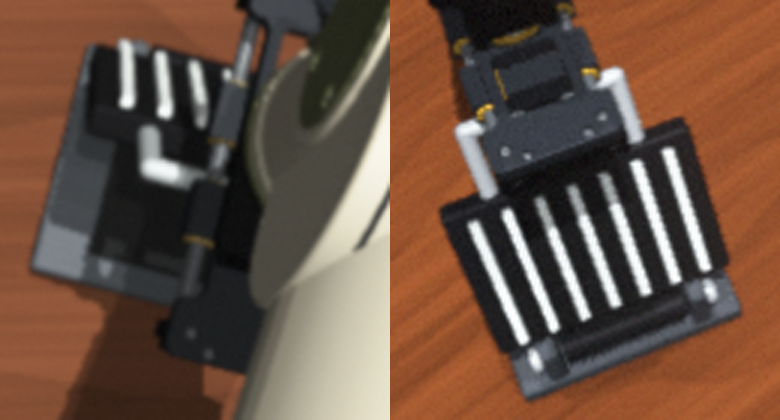

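The scene view shows the head well up, with the bail corners at crop (468,130) and (608,75). In the top view the left corner is at (150,168). I'll release, back straight up and out of the way, then measure the free head.

Converted, 0.2 m is 0.2667, -0.13 m is -0.1733.

jog_arm --pt "0 0 0 0 0.034" --pt "0 0 0 0 0.034" --pt "0 0 0 0 0.034" --pt "0 0 -0.0267 0 0.034" --pt "0 0 -0.0667 0 0.034" --pt "0 0 -0.12 0 0.034" --pt "0 -0.0667 -0.12 0 0.034" --pt "0 -0.1333 -0.12 0 0.034" --pt "0.1333 -0.1733 -0.12 0 0.034" --pt "0.1333 -0.1733 -0.12 0 0.034" --pt "0.2667 -0.1733 -0.12 0 0.034" --pt "0.2667 -0.1733 -0.12 0 0.034" --squeeze 30

```text
time: 6.75
ee_pos: [0.4466, 0.0269, 0.3151]
eef_rot: [0.8, 0.601, 0.002, -0.0]
ft_force: [0.7, 0.4, 0.3]
width: 0.0339
grip_force: 0.0
```

Run:
```python
from bench import r, vision
import cv2,numpy as np
a=vision.camera("scene")["img"][160:300,145:275,::-1];b=vision.camera("top")["img"][155:295,300:430,::-1]
f=lambda i:cv2.resize(i,(390,420),interpolation=cv2.INTER_CUBIC)
cv2.imwrite("pics/crop3.png",np.hstack([f(b),f(a)]))
```

```text
(no output)
```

View pics/crop3.png

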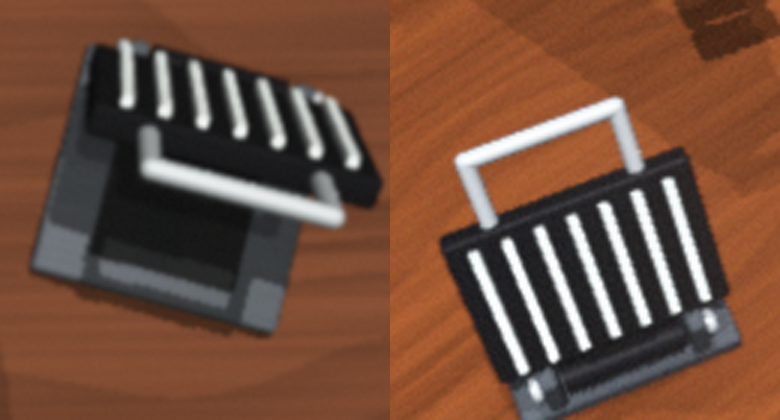

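The head stays up by itself. Bail corners in the top view are at (350,211.3) and (412.7,227.7). In the scene view they are at (220.7,195) and (170,213.3). I'll fit both states jointly.

Create fit.py:
```python
from h import *
from bench import r, vision
import sys,json
ct=vision.camera("top");cs=vision.camera("scene")
kt=[[340.7,172.3],[405.3,189.7]];ks=[[251.3,266.7],[193.3,289.3]]
S=[([[330.7,260.7],[387.3,275]],[[214.3,187.7],[170,203.3]]),json.loads(sys.argv[1])]
def pts(p,t):
    e=np.array([np.cos(p[2]),np.sin(p[2]),0]);l=np.array([-e[1],e[0],0]);h=np.array([p[0],p[1],.05])
    b=h-.188*np.cos(t)*e+[0,0,.188*np.sin(t)]
    return [b+.05*l,b-.05*l],[h+p[5]*l,h-p[5]*l]
def g(p,n=2):  # p: x y psi t0 t1 w, small camera offsets
    R=[]
    for t,(a,b) in zip(p[3:5],S):
        B,K=pts(p,t);o=p[6:9];q=p[9:12]
        R+=[proj(ct,B+o)-a,proj(cs,B+q)-b]
    R+=[proj(ct,K+o)-kt,proj(cs,K+q)-ks]
    return np.r_[np.concatenate(R).ravel()/.6,p[6:]/.0015]
s=least_squares(g,[.606,-.224,-.286,.4,1.05,.065]+[0]*6);print(s.x.round(4));print(s.fun.round(1))
print("sigma",np.sqrt(np.diag(np.linalg.inv(s.jac.T@s.jac)))[3:5],"deg",np.degrees(s.x[3:5]))
for i in(0,1):
    f=lambda X:np.r_[proj(ct,X)[0]-S[1][0][i],proj(cs,X)[0]-S[1][1][i]]
    q=least_squares(f,[.5,-.2,.2]);print(q.x.round(4),q.fun.round(1))
```

```bash
python3 fit.py '[[[350,211.3],[412.7,227.7]],[[220.7,195],[170,213.3]]]'
```

```text
[ 6.0600e-01 -2.2360e-01 -2.8530e-01  4.0660e-01  1.0522e+00  6.5300e-02
 -8.0000e-04 -7.0000e-04  1.2000e-03  8.0000e-04  7.0000e-04 -3.0000e-04]
[ 0.9 -1.  -1.9  0.  -0.8 -0.1 -0.7  0.5  1.7 -0.2 -1.3  0.1 -0.6 -0.
  0.1  0.1  0.3  0.3 -0.   0.5  0.7 -0.7  0.7  0.1 -0.6 -0.5  0.8  0.6
  0.5 -0.2]
sigma [0.01106569 0.00495382] deg [23.29480037 60.28764252]
[ 0.5303 -0.1485  0.2112] [-0.3 -0.2 -0.5  0. ]
[ 0.5025 -0.2464  0.2139] [-0.8 -0.4 -1.   0. ]
```

The camera fit gives 60.3°, and the gripper's own arc gives about 59.7°. The head is free, and the round lamp looks unchanged in the scene view.

Run:
```python
from bench import r, vision
import cv2,numpy as np
a=vision.camera("scene")["img"].astype(int);b=cv2.imread("pics/scene0.png")[:,:,::-1].astype(int)
print("round lamp diff",np.abs(a-b)[95:200,300:400].mean(), r.read_state()["ft_force"])
print(r.close_job())
```

```text
round lamp diff 5.624920634920635 [-0.26719109  0.28401921  0.04560454]
the job is handed in; nothing more can be done
None
```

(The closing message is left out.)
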